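# Shift the bench shaker into its third range

### The arm

A 6-joint arm with a two-finger parallel gripper is mounted at the origin on a cart in front of the work surface, level with it; the furniture and walls round the work are solid. World frame = base frame: x ahead of the robot, y to its left, z up, the work surface at z = 0. Lengths are in mm, angles in degrees, forces in N, time in s.
With the tool pointing down it reaches from about 350 to 800 mm from the base axis. Payload 7.3 kg.
Tool frame: the origin (TCP) lies midway between the tips of the shut fingers; the grasp point (between the pads) lies robot.tcp_to_grasp behind it (robot.tcp_to_grasp is the distance from the TCP to the grasp point, in mm); z points along the fingers, y is the direction in which the jaws open and shut (so a half turn about z gives the same grasp; the last joint's range is limited). The gripper opens to 85 mm and grips with 20 to 120 N. Pads are 22 mm wide; open, the fingers measure 114 mm over their backs; the gripper's body (76 mm by 85 mm) begins 54 mm behind the grasp point. The pads swing forward as they close: fully open they stand 13 mm farther back than shut.
Start: joints at [-74.828, 19.595, 87.324, -0, 73.075, -8.365], TCP at [209.679, -481.331, 231.322] pointing down, gripper open.
Joint ranges: [-145.02, 145.02], [-44.19, 115.74], [2.07, 154.8], [-57.11, 237.11], [16.16, 152.29], [-177.93, 177.93]. Speed limits (degrees/s): [147.25, 147.25, 180, 180, 180, 180].

### API

Orientations are given as a 3x3 rotation matrix whose columns are the frame's x, y, z axes.
In Python, from station import robot, kin, cams, close_job gives the robot as it stands. The module is installed in compiled form; this text tells all that it offers. Calls block until the motion is done:
- robot.goto(position, orientation): joint-space move of the TCP to a pose.
- robot.move_straight(position, rot=None, vel=150): straight line of the TCP; rot=None keeps the orientation; vel is the mean speed in mm/s.
- robot.set_joints(angles): joint-space move.
- robot.command_gripper(opening, newtons=None): opening from 0.0 (shut) to 1.0 (fully open); newtons is the grip in N (None keeps the last); returns when the fingers have stopped.
- robot.sleep(seconds).
- kin.solve_ik(position, orientation): joint angles nearest the present ones, or None.
- cams.get_image(name): name is "scene" or "side" or "wrist"; returns the picture (400x640x3 uint8, red, green, blue); there is no depth.
- cams.camera_params(name): a dict with "intrinsics" (3x3 intrinsics, pixels), "dist" ([k1, k2, p1, p2, k3] as OpenCV has them; the pictures are not rectified), "world_to_cam" (4x4, takes a point from world to camera coordinates); the wrist camera has in their place "hand_eye" (4x4, takes a point from camera to tool coordinates, whose origin is the TCP and whose axes are the flange's). Camera axes: x right, y down, z forward; pixel columns grow to the right and rows downward; lengths in mm; the calibration is good to about 2 mm. A picture is of the moment at which its call begins: read the wrist's pose just before it. camera_params takes no time and is no camera call.
A pose or a line that the arm cannot do raises robot.Unreachable and nothing moves.
- close_job(): hands the job in, once; it reports no verdict.
Readings, each from a call of its own:
- robot.current_time_s(): time.
- robot.current_joint_positions(): joint angles.
- robot.current_joint_velocities(): joint speeds.
- robot.current_tau(): joint torques, N m.
- robot.current_tool_pos(): TCP position.
- robot.current_eef_rot(): TCP orientation.
- robot.current_wrist_force(): force on the tool from outside, world axes, zero at the start.
- robot.current_wrist_torque(): the same for the moment, N m.
- robot.current_finger_gap(): opening from 0.0 (shut) to 1.0 (fully open).
Only numpy, scipy, OpenCV 4.12 (cv2) and the standard library are available. Lean on these libraries where they do the work, as an engineer would, in place of code of your own. Each camera call takes 0.05 s, during which the arm holds its last target.

### The job

Put the bench shaker into its third range: push its red-knobbed lever through the H-shaped gate, first across to the right-hand side and then forward, away from you, all the way into the third slot (the one marked with three dots). Only push, gently, with the fingertips or the outside of the fingers: do not grip the lever, and leave the dish, bottle, canister and cup around it where they are. Take the hand clear of everything at the end.

Things in the scene. Friction and masses are not known exactly. Their poses are not given: they have to be found in the camera images.
- shaker: White bench shaker, fixed to the worktop. Origin on the worktop under the gate's centre; x points forward (away from the robot, yaw -0.3 to 0.35 rad), y to its left, z up. Housing x = -62 to +150 mm, y = -66 to +66 mm. On its near part (x = -55 to +49 mm) an aluminium gate plate, top at z = 90 mm; on its far part a shallow grey dish platform, rim at z = 76 mm.
- gate_centre (a point): Centre of the H-shaped gate, on the plate's top face. Two legs along the shaker's x axis, at y = +18 mm (left) and -18 mm (right), joined by a cross channel along y at x = 0. Channels are 18 mm wide; the stem's axis runs from x = -24 to +24 mm in each leg. Slots: 1 left forward (one dot), 2 left rear, 3 right forward (three dots), 4 right rear. The tongues between the legs have round noses.
- slot_3 (a point): Forward end of the third slot, on the plate's top face: where the stem's axis stands when the lever is home (24 mm forward and 18 mm right of the gate's centre).
- knob (a point): Centre of the lever's red ball knob, 34 mm in diameter, 135 mm from the pivot, about 65 mm above the gate plate (155 mm above the worktop when upright). It moves on a sphere about the pivot: about 35 mm to each side, about 44 mm forward and back.
- lever: The lever: a steel stem of 12 mm diameter with the red ball knob on it. Origin at its pivot, which lies under the gate's centre, 20 mm above the worktop; z runs along the stem to the knob. It has no spring and stays where it is left; friction only, about 2 N at the knob in any direction plus what the gate's walls give.
- shift_across (a joint): Sideways tilt of the lever in rad: 0 in the middle, about -0.26 in the left leg, about +0.26 in the right leg (positive = knob to the shaker's right, -y). It can pass zero only with the lever in the cross channel. At the start the lever is somewhere in the left leg.
- shift_along (a joint): Forward tilt of the lever in rad: 0 in line with the cross channel, about +0.34 at the forward end of a leg, about -0.34 at its rear end (positive = knob forward, shaker's +x). At the start it may be anywhere between -0.30 and +0.30. To enter or leave the cross channel it must be within about 0.04 of zero.
- petri_1: Loose petri dish, 62 mm across, 15 mm high, lying on the shaker's platform behind the gate (its bottom 68 mm above the worktop). Origin: centre of its underside. Leave it alone.
- stain_bottle: Loose dark violet bottle, 44 mm across, 94 mm high, standing on the worktop at the shaker's left. Origin: centre of its underside. Leave it alone.
- strip_canister: Loose white canister with a green lid, 44 mm across, 93 mm high, standing on the worktop at the shaker's left, nearer the robot than the bottle. Origin: near the centre of its underside. Leave it alone.
- sample_cup_1: Loose specimen cup with an orange-red lid, 49 mm across, 60 mm high, standing on the worktop on the near side of the shaker. Origin: centre of its underside. Leave it alone.

How it is judged (in metres and radians):
On the way, in this order (a step that is already met when the one before it is completed fails the run):
1. the lever has been pushed across to the gate's right-hand leg (value of joint shift_across above 0.2 rad), for 0.1 s.
2. the lever has been pushed forward into the third slot (value of joint shift_across above 0.2 rad and value of joint shift_along above 0.26 rad), for 0.2 s.
At the end, for the whole second after the job is handed in: The lever rests in the third slot: shift_across above 0.2 rad (right leg) and shift_along above 0.26 rad (the slot's end is at about 0.34), at rest (all of step 2 and velocity of joint shift_along between -0.05 and 0.05 rad/s); the robot touches nothing.
It fails at once if the lever is gripped or pushed hard (more than 30 N between fingers and lever) (contact force between the fingers and lever above 30 N).
It fails at once if the petri dish is moved more than 15 mm (distance of petri_1 from where it was at the start of the episode above 0.015 m).
It fails at once if the stain bottle is moved more than 15 mm (distance of stain_bottle from where it was at the start of the episode above 0.015 m).
It fails at once if the strip canister is moved more than 15 mm (distance of strip_canister from where it was at the start of the episode above 0.015 m).
It fails at once if the specimen cup is moved more than 15 mm (distance of sample_cup_1 from where it was at the start of the episode above 0.015 m).
It also fails if it takes over 72 s, if anything falls off the work surface, if the arm or the gripper's body presses on something with over 40 N, if the wrist force passes 120 N, or if a joint passes its speed limit or range.

## Working session

There is one attempt and no reset: what is moved stays moved. The work goes in short steps, each a Python script; the robot and the scene stay as the last script left them, time stands still between calls to the robot, and variables do not carry over. Pictures are saved under pics/ and viewed, and the job is handed in when it is done.

```bash
mkdir -p pics; ls; python3 - <<'E'
from station import robot,kin,cams
import cv2,numpy as np
np.set_printoptions(precision=2,suppress=True)
for n in ["scene","side","wrist"]:
    im=cams.get_image(n); cv2.imwrite(f"pics/{n}0.png",im[:,:,::-1])
    print(n,cams.camera_params(n))
print(robot.current_tool_pos(),robot.current_eef_rot(),robot.current_time_s(),robot.tcp_to_grasp,robot.current_wrist_force())
E
```

```text
pics
scene {'intrinsics': array([[442.92,   0.  , 324.48],
       [  0.  , 442.92, 200.31],
       [  0.  ,   0.  ,   1.  ]]), 'dist': array([-0.03,  0.  ,  0.  ,  0.  ,  0.  ]), 'world_to_cam': array([[  -0.9 ,   -0.43,    0.  ,  615.08],
       [  -0.22,    0.47,   -0.85,   41.52],
       [   0.36,   -0.77,   -0.52, 1033.38],
       [   0.  ,    0.  ,    0.  ,    1.  ]])}
side {'intrinsics': array([[411.07,   0.  , 313.56],
       [  0.  , 411.07, 189.24],
       [  0.  ,   0.  ,   1.  ]]), 'dist': array([0.02, 0.  , 0.  , 0.  , 0.  ]), 'world_to_cam': array([[  -1.  ,    0.01,    0.  ,  506.45],
       [   0.  ,    0.56,   -0.83, -112.46],
       [  -0.01,   -0.83,   -0.56, 1219.62],
       [   0.  ,    0.  ,    0.  ,    1.  ]])}
wrist {'intrinsics': array([[278.82,   0.  , 319.39],
       [  0.  , 278.82, 200.23],
       [  0.  ,   0.  ,   1.  ]]), 'dist': array([0.02, 0.  , 0.  , 0.  , 0.  ]), 'hand_eye': array([[   0.  ,   -0.96,   -0.27,   68.37],
       [   1.  ,    0.  ,    0.  ,   -0.32],
       [   0.  ,   -0.27,    0.96, -143.32],
       [   0.  ,    0.  ,    0.  ,    1.  ]])}
[ 209.59 -481.03  230.8 ] [[ 0.92  0.4  -0.  ]
 [ 0.4  -0.92  0.  ]
 [ 0.   -0.   -1.  ]] 0.15 18.700000000000003 [ 0.28 -0.13 -0.11]
```

View pics/scene0.png

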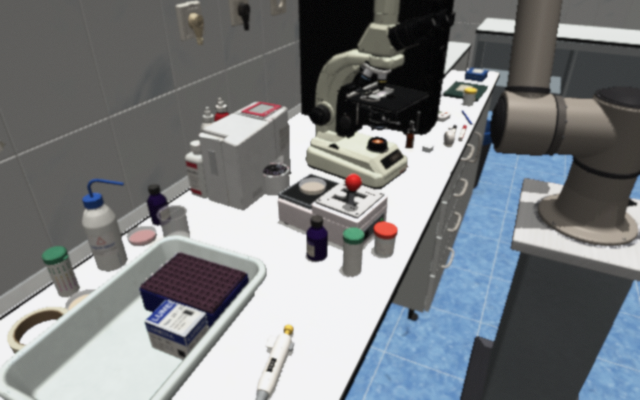

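View pics/side0.png

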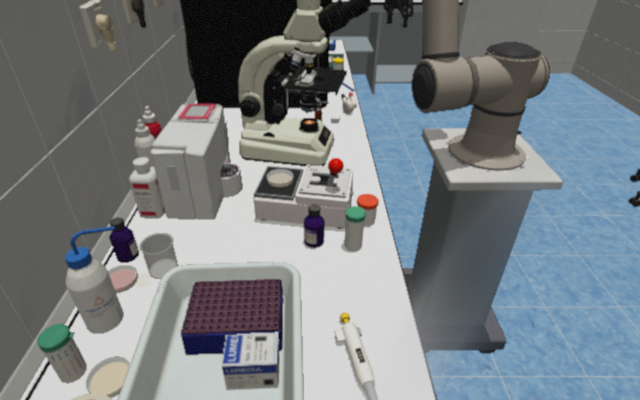

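View pics/wrist0.png

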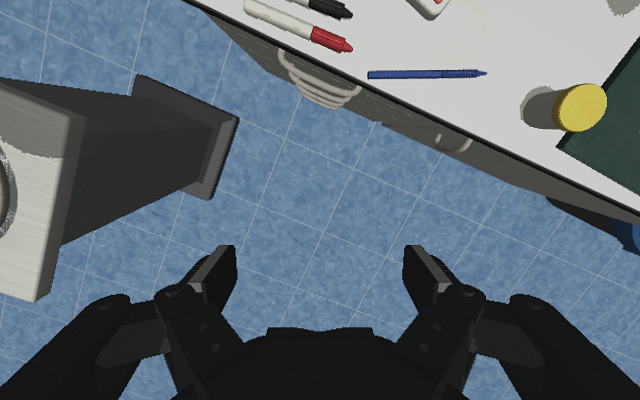

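The scene and side views both show the shaker, with its red knob at about (353,183) in scene and (336,165) in side. The canister, bottle and cup stand on its near and left sides, and a microscope is on its right. I'll triangulate the knob and the other key points.

```bash
cat > h.py <<'E'
from station import robot,kin,cams
import cv2,numpy as np
np.set_printoptions(precision=2,suppress=True)
def pose(n,T=None):
    p=cams.camera_params(n)
    if n!="wrist":
        W=np.linalg.inv(p["world_to_cam"])
    else:
        W=T@p["hand_eye"]
    return p,W
def toolT():
    T=np.eye(4);T[:3,:3]=robot.current_eef_rot();T[:3,3]=robot.current_tool_pos();return T
def ray(n,uv,T=None):
    p,W=pose(n,T)
    q=cv2.undistortPoints(np.array([[uv]],float),p["intrinsics"],p["dist"])[0,0]
    d=W[:3,:3]@np.array([q[0],q[1],1]);return W[:3,3],d/np.linalg.norm(d)
def onz(n,uv,z,T=None):
    o,d=ray(n,uv,T);return o+d*(z-o[2])/d[2]
def tri(rays):
    A=0;b=0
    for o,d in rays:
        P=np.eye(3)-np.outer(d,d);A=A+P;b=b+P@o
    x=np.linalg.solve(A,b)
    return x,[np.linalg.norm((np.eye(3)-np.outer(d,d))@(x-o)) for o,d in rays]
def proj(n,X,T=None):
    p,W=pose(n,T);M=np.linalg.inv(W)
    return cv2.projectPoints(np.atleast_2d(X).astype(float),cv2.Rodrigues(M[:3,:3])[0],M[:3,3],p["intrinsics"],p["dist"])[0][:,0]
def redblobs(im,amin=20):
    h=cv2.cvtColor(im,cv2.COLOR_RGB2HSV)
    m=(((h[...,0]<8)|(h[...,0]>172))&(h[...,1]>150)&(h[...,2]>70)).astype(np.uint8)
    n,l,s,c=cv2.connectedComponentsWithStats(m)
    return [(c[i],s[i]) for i in range(1,n) if s[i,4]>amin]
E
python3 - <<'E'
from h import *
for n in ["scene","side"]:
    im=cv2.imread(f"pics/{n}0.png")[:,:,::-1].copy()
    for c,s in redblobs(im): print(n,c,s)
    x0,y0=(260,160) if n=="scene" else (240,140)
    cv2.imwrite(f"pics/{n}0c.png",cv2.resize(im[y0:y0+120,x0:x0+160,::-1],None,fx=5,fy=5,interpolation=cv2.INTER_CUBIC))
E
```

```text
scene [219.98 115.31] [215 113  13   7  55]
scene [352.96 181.44] [346 174  15  16 185]
scene [384.36 229.69] [373 221  24  18 300]
side [206.09 103.58] [198 103  16   3  33]
side [153.98 128.2 ] [145 122  16  15 128]
side [335.29 165.59] [329 159  14  15 154]
side [139.98 185.89] [134 184  14   4  44]
side [367.28 201.32] [358 195  20  14 227]
side [147.49 213.11] [142 212  13   3  35]
```

```bash
python3 - <<'E'
from h import *
print("knob",tri([ray("scene",(353,182)),ray("side",(335.5,165.8))]))
print("cup",tri([ray("scene",(384.5,229.7)),ray("side",(367.3,201.3))]))
E
```

```text
knob (array([464.83, 324.59, 148.07]), [np.float64(0.48412535406863727), np.float64(0.48412535406844237)])
cup (array([391.51, 328.02,  57.68]), [np.float64(0.14563910040329378), np.float64(0.14563910040313846)])
```

View pics/scene0c.png

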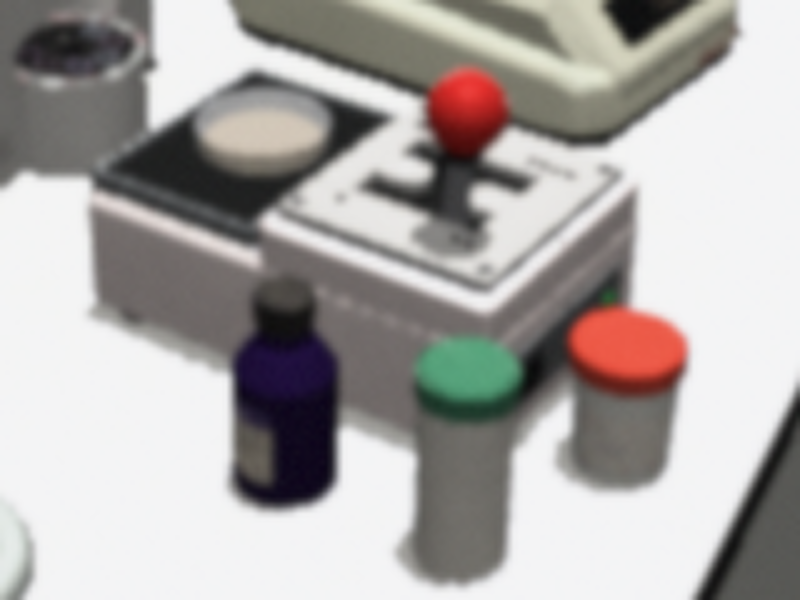

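View pics/side0c.png

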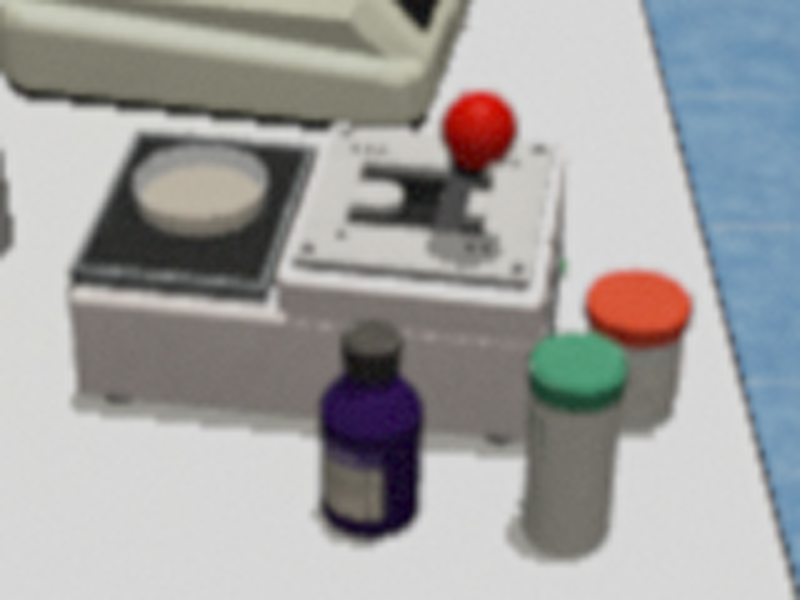

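```bash
python3 - <<'E'
from h import *
f=lambda n,u,v:((260,160) if n=="scene" else (240,140))+np.array([u,v])/5
pts={"mic base near-left":[(585,138),(410,122)]}
for n,i in (("scene",0),("side",1)):
    print(n,"mic base",onz(n,f(n,*pts["mic base near-left"][i]),0))
# eyepiece tips
print("eyep",tri([ray("scene",(449,25)),ray("side",(372,5))]))
print("mic stage near corner",tri([ray("scene",(433,93)),ray("side",(346,75))]))
# plate corners at z=90
for nm,a in (("LR",(485,287)),("LF",(277,208)),("RR",(626,172)),("RF",(405,105))):
    print("scene",nm,onz("scene",f("scene",*a),88)[:2])
for nm,a in (("LR",(527,285)),("LF",(293,265)),("RR",(553,150)),("RF",(343,128))):
    print("side",nm,onz("side",f("side",*a),88)[:2])
im=cams.get_image("side");
for n in ("scene","side"):
    im=cv2.imread(f"pics/{n}0.png")
    x0,y0=(300,0) if n=="scene" else (220,0)
    cv2.imwrite(f"pics/{n}0d.png",cv2.resize(im[y0:y0+200,x0:x0+260],None,fx=3,fy=3,interpolation=cv2.INTER_CUBIC))
E
```

```text
scene mic base [493.29  74.88   0.  ]
side mic base [483.66  71.89   0.  ]
eyep (array([372.56,  34.47, 405.97]), [np.float64(0.7619833660641304), np.float64(0.7619833660641145)])
mic stage near corner (array([413.18, -86.7 , 209.09]), [np.float64(7.708658673948155), np.float64(7.708658673948154)])
scene LR [442.5  352.78]
scene LF [543.36 334.42]
scene RR [420.72 243.58]
scene RF [530.44 229.6 ]
side LR [443.5  354.07]
side LF [543.05 338.41]
side RR [423.01 245.13]
side RF [521.29 224.43]
```

View pics/scene0d.png

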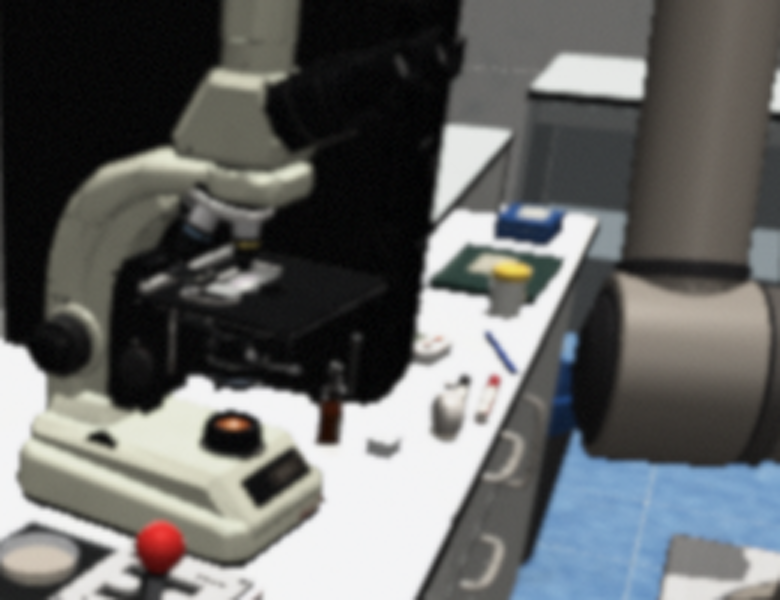

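View pics/side0d.png

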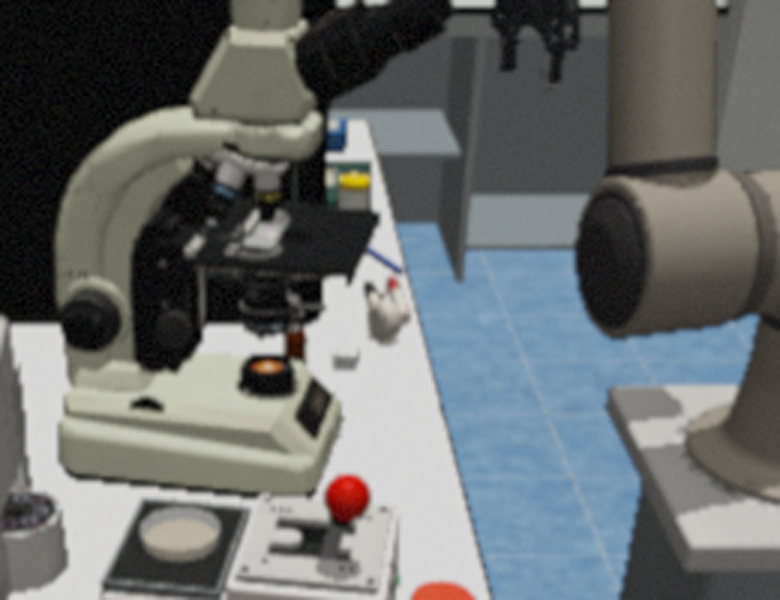

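The microscope's eyepieces stick out to about (370, 35, 405), right where the arm would sweep past. Before moving, I'll fit a simple arm model from IK queries to plan a folded transit.

```bash
cat > fitk.py <<'E'
from h import *
from scipy.optimize import least_squares
from scipy.spatial.transform import Rotation as R
rng=np.random.default_rng(0)
D=[]
Rd=np.array([[1,0,0],[0,-1,0],[0,0,-1.]])
for i in range(120):
    a=rng.uniform(-1.5,1.2);r=rng.uniform(380,650);z=rng.uniform(150,500)
    O=R.from_euler("z",rng.uniform(-1,1)).as_matrix()@R.from_rotvec(rng.uniform(-.4,.4,3)).as_matrix()@Rd
    p=[r*np.cos(a),r*np.sin(a),z]
    q=kin.solve_ik(p,O)
    if q is not None: D.append((p,O,q))
D.append((robot.current_tool_pos(),robot.current_eef_rot(),robot.current_joint_positions()))
def fk(q,P,full=False):
    d1,a1,b,L2,e,L3,Lt,bt=P
    q=np.deg2rad(q)
    Ry=lambda t:R.from_euler("y",t).as_matrix();Rz=lambda t:R.from_euler("z",t).as_matrix()
    A=Rz(q[0]);pts=[np.array([0,0,d1])]
    p=A@np.array([a1,0,d1]);pts.append(p)
    A=A@Ry(q[1]);p=p+A@np.array([0,b,L2]);pts.append(p)
    A=A@Ry(q[2]);p=p+A@np.array([e,0,L3]);pts.append(p)
    A=A@Rz(q[3])@Ry(q[4])@Rz(q[5]);p=p+A@np.array([0,0,Lt]);pts.append(p)
    return (p,A,pts) if full else (p,A)
def res(P): return np.concatenate([fk(q,P)[0]-p for p,O,q in D])
if __name__=="__main__":
    print(len(D))
    s=least_squares(res,[300,0,76,300,0,300,250,0]);print(s.x,np.abs(s.fun).max())
    for p,O,q in D[:2]: print(q,fk(q,s.x)[1].T@O)
E
python3 fitk.py
```

```text
120
[222.9  -0.   76.4 506.2  46.5 379.6 313.5   0. ] 4.3268363469906035e-07
[-13.5   17.32 107.48  25.95  63.52 113.51] [[ 0. -1.  0.]
 [ 1.  0. -0.]
 [ 0.  0.  1.]]
[ 30.63  29.69  39.45 -26.22 127.    93.27] [[ 0. -1.  0.]
 [ 1.  0. -0.]
 [ 0.  0.  1.]]
```

The arm model fits exactly. I'll fold in, swing past the microscope at a small radius, then unfold over the shaker for a view from above.

```bash
cat > plan.py <<'E'
from fitk import *
P=[222.9,0,76.4,506.2,46.5,379.6,313.5,0]
E
python3 - <<'E'
from plan import *
yaw=-0.185
ex=np.array([np.cos(yaw),np.sin(yaw),0]);ey=np.array([-ex[1],ex[0],0])
O=np.c_[ey,ex,[0,0,-1]]
T=np.eye(4);T[:3,:3]=O
c=(T@cams.camera_params("wrist")["hand_eye"])
print("cam offset",c[:3,3],"axis",c[:3,2])
g=np.array([487,290,0]); 
p=g-ey*30-ex*0;p[2]=340
q=kin.solve_ik(p,O);print(p,q)
if q is not None: print(np.array(fk(q,P,True)[2]))
for fold in ([-74.8,-12,117,0,75,0],[30,-12,117,0,75,0]):
    print(np.array(fk(fold,P,True)[2]))
# camera position at a folded config with q6
for q6 in (-90,0,90):
    f=[0,-12,117,0,75,q6];pp,A=fk(f,P);A=A@np.array([[0,-1,0],[1,0,0],[0,0,1.]]);print(q6,"TCP",pp,"camdir(tool x)",A[:,0],"tool y",A[:,1])
E
```

```text
cam offset [ 12.26  67.26 143.32] axis [-0.05 -0.27 -0.96]
[481.48 260.51 340.  ] [20.39 18.76 71.58 -0.   89.66 30.99]
[[  0.     0.   222.9 ]
 [  0.     0.   222.9 ]
 [125.94 128.33 702.22]
 [481.48 260.51 653.5 ]
 [481.48 260.51 340.  ]]
[[   0.      0.    222.9 ]
 [   0.      0.    222.9 ]
 [  46.13  121.59  718.04]
 [ 139.11 -220.63  574.88]
 [ 139.11 -220.63  261.38]]
[[   0.      0.    222.9 ]
 [   0.      0.    222.9 ]
 [-129.34   13.54  718.04]
 [ 177.77  190.86  574.88]
 [ 177.77  190.86  261.38]]
-90 TCP [249.39  76.4  261.38] camdir(tool x) [-1.  0.  0.] tool y [ 0.  1. -0.]
0 TCP [249.39  76.4  261.38] camdir(tool x) [0. 1. 0.] tool y [ 1.  0. -0.]
90 TCP [249.39  76.4  261.38] camdir(tool x) [ 1.  0. -0.] tool y [ 0. -1. -0.]
```

```bash
python3 - <<'E'
from plan import *
robot.set_joints([-74.8,-12,117,0,75,-8])
robot.command_gripper(0.0,20)
print(robot.current_time_s(),robot.current_tool_pos())
robot.set_joints([28,-12,117,0,75,20])
print(robot.current_time_s(),robot.current_tool_pos(),robot.current_wrist_force())
yaw=-0.185
ex=np.array([np.cos(yaw),np.sin(yaw),0]);ey=np.array([-ex[1],ex[0],0])
O=np.c_[ey,ex,[0,0,-1]]
robot.goto([481.5,260.5,340],O)
robot.sleep(0.3)
T=toolT();np.save("T1.npy",T);im=cams.get_image("wrist");cv2.imwrite("pics/w1.png",im[:,:,::-1])
print(robot.current_time_s(),T,robot.current_wrist_force(),robot.current_finger_gap())
E
```

```text
2.025 [ 139.12 -220.63  261.39]
3.9167 [184.63 184.28 261.37] [-0.72 -0.13  0.14]
5.475 [[  0.18   0.98   0.   481.02]
 [  0.98  -0.18   0.   260.58]
 [  0.     0.    -1.   340.48]
 [  0.     0.     0.     1.  ]] [-0.96  0.3  -0.64] -0.0011906662083997204
```

View pics/w1.png

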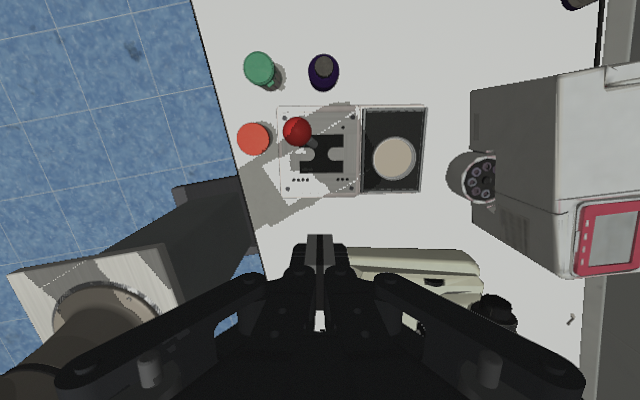

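The wrist view from above shows the gate around (320,155). The knob at (298,131) is in the left leg near the rear end. The cup (253,139), canister (259,68), bottle (323,72) and dish (393,157) are all clear. I'll zoom in to measure the gate.

```bash
python3 - <<'E'
from h import *
im=cv2.imread("pics/w1.png")
cv2.imwrite("pics/w1c.png",cv2.resize(im[95:205,265:375],None,fx=5.4,fy=5.4,interpolation=cv2.INTER_CUBIC))
E
```

```text
(no output)
```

View pics/w1c.png

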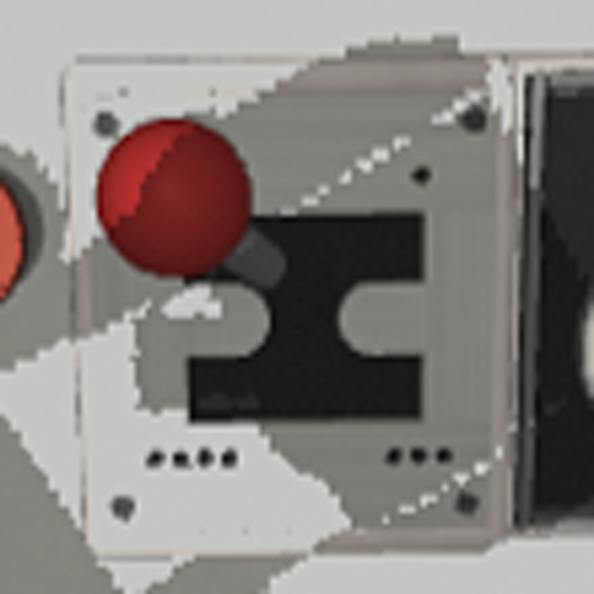

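```bash
python3 - <<'E'
from h import *
T=np.load("T1.npy")
f=lambda a:(265+(a[0]+.5)/5.4-.5,95+(a[1]+.5)/5.4-.5)
W=lambda a,z=90:onz("wrist",f(a),z,T)[:2]
c=[W(a) for a in ((188,421),(422,420),(424,213))]
print("H corners RR,RF,LF",c)
gc=(c[0]+c[2])/2; print("centre",gc)
d=c[1]-c[0];print("len",np.linalg.norm(d),"yaw",np.arctan2(d[1],d[0])); d=c[2]-c[1];print(np.linalg.norm(d),"yaw",np.arctan2(-d[0],d[1]))
s=[W(a) for a in ((105,124),(473,118),(123,507),(466,503))]
print("screws",np.array(s))
for i,j in ((0,1),(2,3)):
    d=s[j]-s[i];print("yaw",np.arctan2(d[1],d[0]))
for i,j in ((2,0),(3,1)):
    d=s[j]-s[i];print("yaw",np.arctan2(-d[0],d[1]))
k=tri([ray("scene",(353,182)),ray("side",(335.5,165.8)),ray("wrist",f((174,197)),T)]);print("knob",k)
print("wrist knob at z148",W((174,197),148))
# mean gate from cams scene/side
yaw=-.185
E
```

```text
H corners RR,RF,LF [array([452.63, 264.94]), array([513.46, 253.86]), array([522.5 , 306.28])]
centre [487.56 285.61]
len 61.83309405893797 yaw -0.18016547264256344
53.203753289358595 yaw -0.17081185659890527
screws [[447.43 342.31]
 [538.25 326.84]
 [430.75 245.28]
 [521.44 229.48]]
yaw -0.16868442631535366
yaw -0.17254366781847058
yaw -0.17019220118582087
yaw -0.17090961093426918
knob (array([465.21, 322.87, 147.07]), [np.float64(0.5346876104061592), np.float64(0.7154393071179989), np.float64(0.27825565712660305)])
wrist knob at z148 [465.53 322.76]
```

Gate centre is about (487.5, 285.6) and yaw about -0.172. The screws and the H corners agree, and the H comes out at 61.8×53.2 mm. The knob at (465, 323, 147) lies on the pivot sphere: across ≈ -0.25, along ≈ -0.21. First push: forward to the cross channel.

```bash
cat > act.py <<'E'
from h import *
yaw=-0.172
G=np.array([487.5,285.6,0.])
ex=np.array([np.cos(yaw),np.sin(yaw),0]);ey=np.array([-ex[1],ex[0],0])
O=np.c_[ey,ex,[0,0,-1]]
def S(x,y,z): return G+ex*x+ey*y+np.array([0,0,z])
def toS(p): d=np.asarray(p)-G; return np.array([d@ex,d@ey,p[2]])
def F(): f=np.array(robot.current_wrist_force()); return np.array([f@ex,f@ey,f[2]])
def push(a,b,step,vel,fmax,f0):
    a=np.array(a,float);b=np.array(b,float);n=max(1,int(np.ceil(np.linalg.norm(b-a)/step)))
    u=(b-a)/np.linalg.norm(b-a);log=[]
    for i in range(1,n+1):
        robot.move_straight(S(*(a+(b-a)*i/n)),vel=vel)
        f=F()-f0;log.append((toS(robot.current_tool_pos())@np.abs(u),-f@u))
        if -f@u>fmax: print("STOP force");break
    print("pos:force"," ".join("%.0f:%.1f"%l for l in log)); return toS(robot.current_tool_pos())
def knob(tag):
    R=[];
    for n in ("scene","side","wrist"):
        T=toolT();im=cams.get_image(n);cv2.imwrite(f"pics/{n}_{tag}.png",im[:,:,::-1])
        bl=redblobs(im,25 if n!="wrist" else 60)
        best=None
        for c,s in bl:
            pr=proj(n,S(0,0,150),T)[0]
            d=np.hypot(*(c-pr)); lim=35 if n!="wrist" else 90
            if d<lim and (best is None or d<best[0]): best=(d,c,s)
        if best is not None: print(n,best[1],best[2]); R.append((n,ray(n,best[1],T)))
        else: print(n,"none")
    if len(R)>=2:
        x,e=tri([r for n,r in R]);k=toS(x);print("knob shaker frame",k,"resid",np.array(e),"across",np.arctan2(-k[1],k[2]-20),"along",np.arcsin(np.clip(k[0]/135,-1,1)))
        return k
E
python3 - <<'E'
from act import *
robot.goto(S(-80,33,300),O)
robot.move_straight(S(-80,33,132),vel=150)
robot.sleep(.3);f0=F();print(f0,robot.current_time_s(),toS(robot.current_tool_pos()))
push((-80,33,132),(-44,33,132),4,60,12,f0)
knob("p1");print(robot.current_time_s())
E
```

```text
[-0.5   0.5  -0.56] 7.5417 [-79.89  33.17 132.43]
pos:force -76:-0.3 -72:-0.7 -68:0.4 -64:-1.3 -60:-1.0 -56:0.8 -52:0.9 -48:0.4 -44:0.3
scene [346.35 178.97] [340 172  13  15 153]
side [328.59 163.94] [322 157  15  15 158]
wrist [383.08 257.18] [ 349  234   68   48 2377]
knob shaker frame [-14.46  37.95 152.5 ] resid [0.97 0.28 1.23] across -0.27895796975234916 along -0.10729567113892483
9.9417
```

```bash
python3 - <<'E'
from act import *
f0=F()
push((-44,33,132),(-32.5,33,132),3,50,12,f0)
knob("p2");print(robot.current_time_s())
E
```

```text
pos:force -41:0.7 -38:0.3 -35:0.6 -32:1.5
scene [341.38 176.82] [335 170  13  15 155]
side [323.31 163.34] [317 156  14  16 158]
wrist [383.25 257.31] [ 349  234   68   48 2356]
knob shaker frame [ -3.24  38.65 153.76] resid [0.88 0.51 1.18] across -0.2812828816285273 along -0.023996612417414513
11.0917
```

View pics/wrist_p2.png

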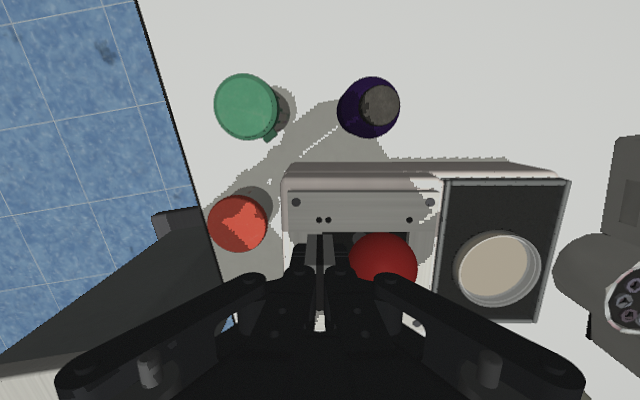

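```bash
python3 - <<'E'
from act import *
robot.move_straight(S(-50,33,132),vel=100)
robot.move_straight(S(-60,33,230),vel=200)
robot.sleep(.2)
knob("p3");print(robot.current_time_s())
E
```

```text
scene [341.83 177.18] [335 170  15  15 166]
side [323.09 163.55] [317 157  13  15 151]
wrist [390.72 207.71] [ 371  189   41   39 1231]
knob shaker frame [ -1.69  32.56 149.73] resid [0.34 0.86 0.55] across -0.2459072265265192 along -0.012492245262687503
12.4083
```

View pics/wrist_p3.png

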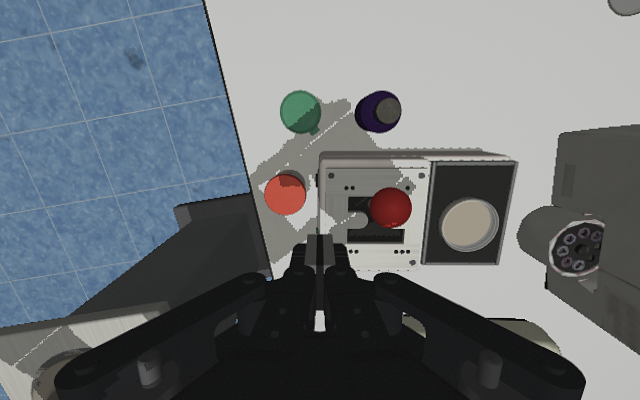

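Unoccluded, the knob is at x'=-1.7, so along ≈ -0.012, which is in line with the cross channel. Now I'll push it right from its left side.

```bash
python3 - <<'E'
from act import *
robot.move_straight(S(-60,33,230),vel=200)
robot.move_straight(S(-1,85,230),vel=200)
robot.move_straight(S(-1,85,132),vel=150)
robot.sleep(.3);f0=F();print(f0,robot.current_time_s())
e=push((-1,85,132),(-1,28,132),4,60,12,f0);print(e)
knob("p4");print(robot.current_time_s())
E
```

```text
[-0.26 -0.47  1.06] 14.3
pos:force 81:0.4 77:1.0 73:1.1 70:1.2 66:1.1 62:0.2 58:2.2 55:1.7 51:1.2 47:1.8 43:2.0 39:1.8 35:2.2 32:2.1 28:1.8
[ -1.01  27.73 131.98]
scene [354.5  171.85] [352 168   6   9  34]
side none
wrist [319.44 321.09] [314 311  11  21 194]
knob shaker frame [ -2.08 -13.18 141.79] resid [1.24 1.24] across 0.10776584332085333 along -0.015436577664011913
18.2
```

View pics/wrist_p4.png

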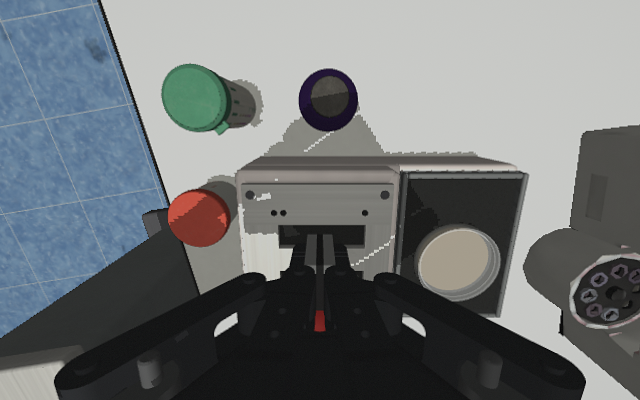

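Contact came at y'≈59 as predicted, with about 2 N of drag. The fingers now hide the knob, with red showing through the gap. I'll continue until the wall.

```bash
python3 - <<'E'
from act import *
f0=np.array([-0.26,-0.47,1.06])
e=push((-1,28,132),(-1,-5,132),3.5,60,7,f0);print(e)
knob("p5");print(robot.current_time_s())
E
```

```text
pos:force 25:1.6 21:2.0 18:2.2 15:1.6 11:0.4 8:0.8 5:1.7 1:1.7 -2:0.7 -5:1.5
[ -0.98  -5.2  132.03]
scene [362.46 166.29] [360 162   6  10  41]
side none
wrist [319.46 321.05] [314 310  12  22 202]
knob shaker frame [ -1.87 -46.35 141.16] resid [0.92 0.92] across 0.36537081562004703 along -0.01382213318258186
20.85
```

View pics/scene_p5.png

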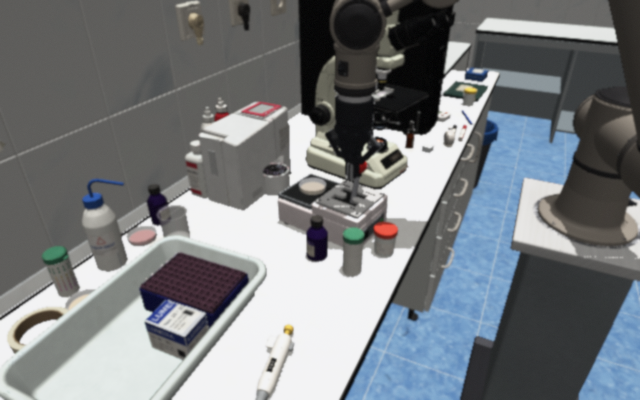

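```bash
python3 - <<'E'
from act import *
f0=np.array([-0.26,-0.47,1.06])
e=push((-1,-5,132),(-1,-8,132),1,30,6,f0);print(e)
robot.sleep(.2);print(F()-f0)
robot.move_straight(S(-1,20,132),vel=100)
robot.move_straight(S(-40,20,230),vel=250)
robot.move_straight(S(-80,-36,230),vel=250)
robot.sleep(.2)
knob("p6");print(robot.current_time_s())
E
```

```text
pos:force -6:2.6 -7:2.2 -8:2.0
[ -1.    -8.07 131.98]
[ 0.07  2.25 -3.09]
scene [359.57 164.88] [353 159  14  13 141]
side [327.25 147.83] [322 141  12  15 138]
wrist [414.2  207.21] [ 395  188   40   39 1244]
knob shaker frame [ -1.64 -35.61 149.93] resid [0.42 0.55 0.65] across 0.26748287287738237 along -0.012176349942694715
23.5833
```

View pics/wrist_p6.png

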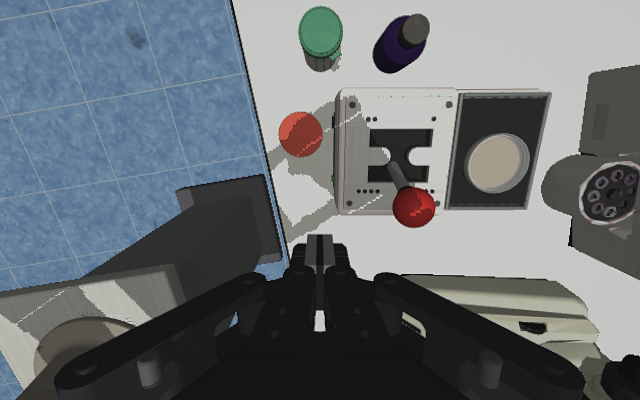

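Step 1 is done: across ≈ 0.267, and the knob at (414,207) sits over the right leg. Now the forward push into slot 3.

```bash
python3 - <<'E'
from act import *
robot.move_straight(S(-65,-35.5,230),vel=200)
robot.move_straight(S(-65,-35.5,130),vel=150)
robot.sleep(.3);f0=F();print(f0,robot.current_time_s())
e=push((-65,-35.5,130),(4,-35.5,130),4,60,10,f0)
e=push(e,(16,e[1],130),1.5,30,8,f0);print(e)
robot.sleep(.3);print(F()-f0)
knob("p7");print(robot.current_time_s())
E
```

```text
[ 0.75 -0.49 -0.19] 24.95
pos:force -61:1.1 -57:1.4 -53:1.0 -49:1.3 -46:1.1 -42:0.1 -38:0.5 -34:1.4 -30:1.2 -26:1.0 -23:1.0 -19:1.6 -15:1.1 -11:0.7 -7:1.3 -3:2.2 0:1.5 4:1.9
pos:force 6:2.0 7:2.7 9:2.6 10:2.0 12:2.3 13:2.0 14:2.8 15:6.8
[ 15.05 -35.59 129.73]
[-6.64  1.25 -0.83]
scene [340.3  162.37] [335 156  11  13 124]
side [306.9  149.76] [301 144  13  13 131]
wrist none
knob shaker frame [ 43.15 -29.6  144.67] resid [0.24 0.24] across 0.23311280479037932 along 0.32534695907110994
31.9
```

The force rose from 2 to 7 N at the slot's end. I'll back off, lift clear and check.

```bash
python3 - <<'E'
from act import *
robot.move_straight(S(-30,-35.5,130),vel=100)
robot.move_straight(S(-80,-35.5,280),vel=250)
robot.sleep(.3)
knob("p8");print(robot.current_time_s(),F(),toS(robot.current_tool_pos()))
E
```

```text
scene [340.69 162.03] [334 156  14  13 143]
side [306.72 149.44] [301 143  13  14 136]
wrist [442.49 188.73] [426 173  35  32 865]
knob shaker frame [ 44.73 -33.14 143.73] resid [0.31 0.73 0.84] across 0.26166824920357723 along 0.3377169674696716
33.7417 [ 0.24 -0.01 -0.57] [-79.96 -35.56 279.58]
```

View pics/wrist_p8.png

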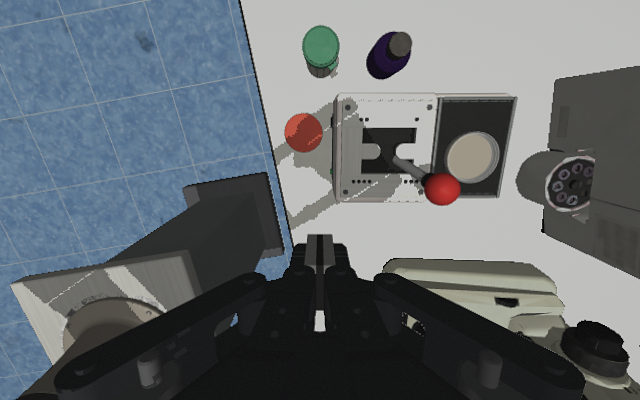

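View pics/side_p8.png

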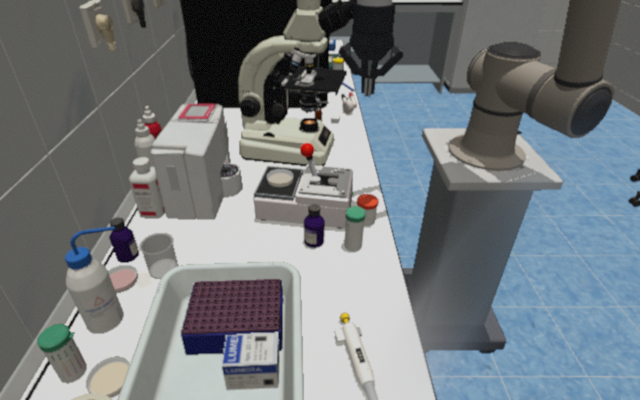

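The knob is now at (442,189) in wrist and (307,149) in side, in the right forward slot. The bottle, canister, cup and dish appear at the same pixels as in the first side view, and the hand is clear with about 0.6 N on the wrist, which is noise. I'm handing in.

```bash
python3 -c "
from station import close_job,robot
print(robot.current_time_s());print(close_job())"
```

```text
33.7417
the job is handed in; nothing more can be done
None
```

The lever is in the third slot, and I handed the job in at 33.7 s of the 72 s allowed. With the fingers shut, I pushed the knob forward to the cross channel, across to the right leg, then forward until it met the slot's end.

- **Lever position:** the last camera check, with the view clear, gave shift_across ≈ 0.26 rad and shift_along ≈ 0.34 rad. The three camera views agreed to within 1 mm.
- **Forces:** the pushes read about 2 N at the wrist, with a peak of about 7 N at the slot's end.
- **Surroundings:** the dish, bottle, canister and cup looked unmoved in the first and last side views. I compared these by eye and did not measure them.
- **Hand:** I lifted it clear, and the wrist force was back to about 0.6 N, which is noise.
- **Checks that disagreed:** knob readings taken while the fingers hid part of it were a few millimetres off, and one badly off (across 0.37). I went by the readings taken after backing off.

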